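# Find the concealed catch and spring the recorder's battery hatch

## Task

One of the four identical flush plates in the top panel of the grey recorder case is the concealed catch of its battery hatch. Feel across the plates with the fingertips until you find the one that gives, press it in until the hatch springs up, then take the hand away and leave the hatch standing open. Pick nothing up and leave the foot, standoff, puck and ceramic block where they stand.

Things in the scene. Friction and masses are not known exactly. Their poses are not given: they have to be found in the camera images.
- case: Grey instrument case fixed to the granite shelf, 200 mm (its x) by 290 mm (its y) by 70 mm high, flat top panel. Origin: centre of its underside on the shelf; z up, x towards the hatch side, which faces away from the robot, yaw up to about 0.4 rad. It cannot be shifted.
- plate1 (a point): Point at panel height, 70 mm above the shelf, over the centre of bay 1 of 4 in the row along the case's near side (case frame x -52 mm, y -96 mm). Each bay is a 50 mm square opening filled by a 48 mm square bare aluminium plate lying flush (0.5 mm below the panel), sides along the case's axes. The four plates look alike: three are rigid blanks, one (a different one each time) is the catch. Same axes as the case.
- plate2 (a point): Point at panel height, 70 mm above the shelf, over the centre of bay 2 of 4 in the row along the case's near side (case frame x -52 mm, y -32 mm). Each bay is a 50 mm square opening filled by a 48 mm square bare aluminium plate lying flush (0.5 mm below the panel), sides along the case's axes. The four plates look alike: three are rigid blanks, one (a different one each time) is the catch. Same axes as the case.
- plate3 (a point): Point at panel height, 70 mm above the shelf, over the centre of bay 3 of 4 in the row along the case's near side (case frame x -52 mm, y 32 mm). Each bay is a 50 mm square opening filled by a 48 mm square bare aluminium plate lying flush (0.5 mm below the panel), sides along the case's axes. The four plates look alike: three are rigid blanks, one (a different one each time) is the catch. Same axes as the case.
- plate4 (a point): Point at panel height, 70 mm above the shelf, over the centre of bay 4 of 4 in the row along the case's near side (case frame x -52 mm, y 96 mm). Each bay is a 50 mm square opening filled by a 48 mm square bare aluminium plate lying flush (0.5 mm below the panel), sides along the case's axes. The four plates look alike: three are rigid blanks, one (a different one each time) is the catch. Same axes as the case.
- catch (a joint): Travel of the catch plate, m: 0 flush, 0.005 fully in. It moves straight down against a spring (about 2 N at first, 5 to 6 N fully in) and comes back when let go. The hatch is freed at about 0.003 to 0.004. This reading does not tell which bay it is in.
- hatch (a joint): Angle of the battery hatch, rad: 0 shut and flush, 0.45 fully open. Bare aluminium flap, 78 mm (case x) by 118 mm (case y), hinged along its edge at case x 84 mm, centred at case y 0. When the catch frees it, its own spring lifts the edge nearest the plates about 34 mm above the panel, in roughly a second, and it stays up. It cannot be opened otherwise. Shut, that edge lies 58 mm from the line of the plates' centres.
- foot: Bystander: brass leveling foot standing on the panel beside the hatch, at the +y end; 36 mm across, 34 mm tall, loose. Origin at its underside.
- standoff: Bystander: stainless hex standoff standing on the panel beside the hatch, at the -y end; 16 mm across flats, 36 mm tall, loose. Origin at its underside.
- puck: Bystander: black anodized sensor puck on the shelf beside the case's +y end; 68 mm across, 30 mm tall, loose. Origin at its underside.
- block: Bystander: white ceramic insulating block on the shelf beside the case's -y end; 50 x 70 x 35 mm, loose. Origin at its underside.

How it is judged:
By the outcome, as a careful person would: the job done as asked, in the order asked, and still so for the second after the job is handed in, with the robot touching nothing.
It also fails if it takes over 48 s, if anything falls off the work surface, if the arm or the gripper's body presses on something with over 40 N, if the wrist force passes 120 N, or if a joint passes its speed limit or range.

## Robot

A 7-joint arm with a two-finger parallel gripper is mounted at the origin on the work surface. World frame = base frame: x ahead of the robot, y to its left, z up, the work surface at z = 0. Lengths are in m, angles in degrees, forces in N, time in s.
With the tool pointing down it reaches from about 0.425 to 0.875 m from the base axis. Payload 4.7 kg.
Tool frame: the origin (TCP) lies midway between the tips of the shut fingers; the grasp point (between the pads) lies env.grip_point_offset behind it (env.grip_point_offset is the distance from the TCP to the grasp point, in m); z points along the fingers, y is the line along which they close (so a half turn about z gives the same grasp; the last joint's range is limited). The gripper opens to 87 mm and grips with 3 to 60 N. Pads are 19 mm wide; open, the fingers measure 117 mm over their backs; the gripper's body (75 mm by 190 mm) begins 51 mm behind the grasp point.
Start: joints at [-70.984, 18.392, -4.016, 83.108, 1.295, 78.541, -3.26], TCP at [0.203, 0.617, 0.223] pointing down, gripper open.
Joint ranges: [-163.93, 163.93], [-17.29, 119.83], [-79.2, 71.16], [3.27, 140.29], [-89.18, 269.18], [5.43, 117.66], [-154.24, 154.24]. Speed limits (degrees/s): [147.25, 147.25, 180, 180, 180, 180, 180].

## Interface

Orientations are given as [roll, pitch, yaw] about the fixed x, y, z axes, in that order (R = Rz(yaw) Ry(pitch) Rx(roll)).
In Python, from cell import env gives the robot as it stands.
- The arm moves only by the shell command python3 -m creep 'ROWS' [FORCE]. ROWS is a JSON object of lists of equal length, an entry for each row: "translation": the shift along the tool's x, y, z in units of 0.08 m (1.0 is 0.08 m), a list of three; "turn": the turn, a rotation vector about the tool's x, y, z in units of 180 degrees (1.0 is 180 degrees), a list of three; "grip": the opening, from 0 (shut) to 1 (fully open). In form: {"translation": [[x, y, z], ...], "turn": [[ax, ay, az], ...], "grip": [grip, ...]}. A call has 1 to 5 rows; each row shifts and turns the commanded pose from where the row before left it, along the tool's axes as they then stand; what a row does not reach is not made up. A row lasts 1/8 s, in which the tool goes at most 62.5 mm and 10.7 degrees, less where a joint would pass 70% of its speed; a pose out of reach is approached as far as the arm can. A call with a number of a shift or a turn outside -1 to 1 is refused whole. A call with a gripper value outside its range is refused whole. The fingers move at their own pace and stop on an object; FORCE is the grip in N (left out, the last holds). Time passes only in rows, so rows that do not move let the fingers close. It gives the time, the measured TCP pose, the force, the opening and the grip force at its end, in the units of the state.
- env.get_obs(): the state, without advancing time (a new reading comes with each control period).
- env.read_camera(name): name is "side" or "top" or "wrist"; returns a dict with "frame" (480x640x3 uint8, red, green, blue), "z_map" (480x640 float32, m along the optical axis (not along the pixel's ray), 0 where there is no reading), "K" (3x3 intrinsics, pixels), "rvec" (rotation vector, rad) and "tvec" (3), from world to camera coordinates, as OpenCV has them. Camera axes: x right, y down, z forward; pixel columns grow to the right and rows downward; lengths in m; the calibration is good to about 2 mm. A picture is of the moment at which its call begins.
- env.sign_off(): hands the job in; it is judged then, once.
The state is a dict: "time_s": time; "qpos": joint angles; "joint_velocities": joint speeds; "effort": joint torques, N m; "tool_pos": TCP position; "tool_rot": TCP orientation; "force": force on the tool from outside, world axes, zero at the start; "wrist_torque": the same for the moment, N m; "grip_width": finger opening in m; "grasp_force": force on a finger pad.
Only numpy, scipy, OpenCV 4.12 (cv2) and the standard library are available. Lean on these libraries where they do the work, as an engineer would, in place of code of your own. Each camera call takes 0.05 s, during which the arm holds its last target. There are 200 camera calls.

## Working session

There is one attempt and no reset: what is moved stays moved. The work goes in short steps, Python scripts to look and compute and a shell command to move; the robot and the scene stay as the last step left them, time stands still between calls to the robot, and variables do not carry over. Pictures are saved under pics/ and viewed, at most 10 in all, crops included, and the job is handed in when it is done.

```bash
mkdir -p pics; ls; python3 - <<'E'
from cell import env
import cv2,numpy as np
o=env.get_obs()
for k in o: print(k,np.round(o[k],3))
print(env.grip_point_offset)
for n in ["top","side"]:
    c=env.read_camera(n); cv2.imwrite(f"pics/{n}0.png",c["frame"][:,:,::-1]); np.savez(f"{n}0.npz",**c)
E
```

```text
pics
time_s 0.0
qpos [-70.982  18.441  -4.016  83.176   1.297  78.541  -3.259]
joint_velocities [-0.009  0.004  0.005  0.08   0.003 -0.024 -0.069]
effort [-0.0000e+00 -4.9130e+01 -4.0400e-01 -3.1252e+01 -6.4000e-02  4.4000e-02
  0.0000e+00]
tool_pos [0.203 0.617 0.221]
tool_rot [-1.79888e+02  7.00000e-03  1.61794e+02]
force [-0.841 -0.602 -0.07 ]
wrist_torque [-0.045  0.003 -0.03 ]
grasp_force 0.0
grip_width 0.087
0.0187
```

View pics/top0.png

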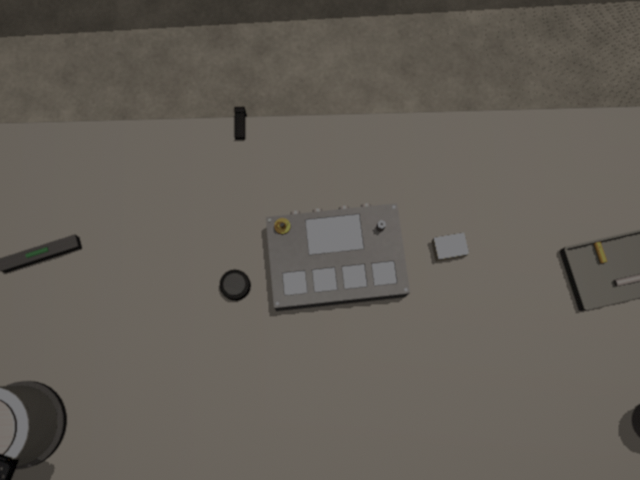

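View pics/side0.png

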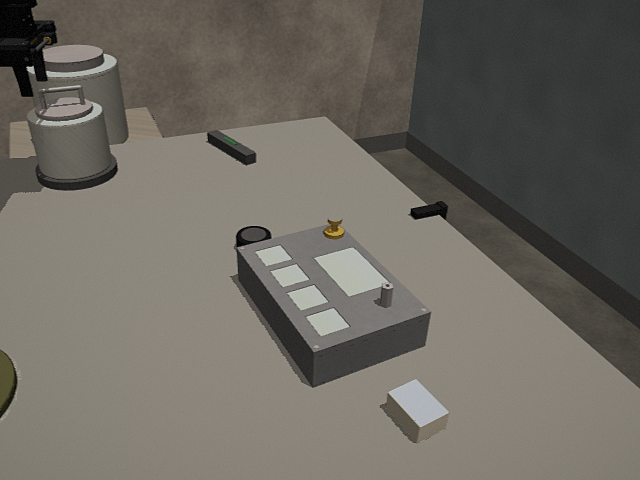

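The top view shows the case around (337,257), with plate centres near (295,283), (324,280), (354,277) and (384,273) and the hatch at (334,235). The foot is at (283,227), standoff (381,226), puck (235,285) and block (451,246). The side view confirms this layout.

```bash
cat > h.py <<'E'
import numpy as np,cv2
def deproj(c,u,v,zplane=None):
    R=cv2.Rodrigues(c["rvec"])[0]; t=c["tvec"].ravel(); ray=np.linalg.inv(c["K"])@[u,v,1]
    if zplane is None:
        z=np.median(c["z_map"][int(v)-1:int(v)+2,int(u)-1:int(u)+2]); return R.T@(ray*z-t)
    o=-R.T@t; d=R.T@ray; return o+d*(zplane-o[2])/d[2]
E
python3 - <<'E'
from h import *
c=np.load("top0.npz")
ps=[(384,273),(354,277),(324,280),(295,283)]
f=c["frame"]; 
import cv2
g=cv2.cvtColor(f,cv2.COLOR_RGB2GRAY)[190:320,250:480]
print(deproj(c,337,320),deproj(c,337,262))
# refine plate centres by threshold
t=cv2.threshold(g,0,255,cv2.THRESH_OTSU); 
print(t[0],g[83,134],g[90,120])
m=(g>(int(g[83,134])+int(g[72,87]))/2).astype(np.uint8)
n,l,s,ce=cv2.connectedComponentsWithStats(m)
for i in range(1,n):
    if s[i,4]>60:print(s[i,4],ce[i]+[250,190])
for p in ps+[(334,235)]: print(p,deproj(c,*p),deproj(c,*p,zplane=.07), g[p[1]-190,p[0]-250])
for p in [(283,227),(381,226),(235,285),(451,246)]: print(p,deproj(c,*p))
cv2.imwrite("pics/crop.png",cv2.resize(f[190:320,250:480,::-1],None,fx=3.4,fy=3.4,interpolation=cv2.INTER_CUBIC))
E
```

```text
[ 0.45390757 -0.01774131  0.00047083] [ 0.57122517 -0.01945826  0.0701646 ]
80.0 121 98
1807 [333.73436635 234.02268954]
671 [451.59463487 244.81818182]
458 [383.63537118 273.03930131]
454 [353.83259912 276.16299559]
459 [324.11328976 279.4291939 ]
463 [294.32181425 282.73434125]
(384, 273) [ 0.54433059 -0.11889001  0.07148343] [ 0.54459501 -0.11907022  0.07      ] 121
(354, 277) [ 0.53758034 -0.05459806  0.07034601] [ 0.53764005 -0.0546219   0.07      ] 122
(324, 280) [0.53283832 0.00960538 0.0701363 ] [0.53286131 0.00960314 0.07      ] 121
(295, 283) [0.52824089 0.07162961 0.06874427] [0.52803402 0.0715868  0.07      ] 122
(334, 235) [ 0.63137759 -0.01504495  0.06913292] [ 0.63116179 -0.01501324  0.07      ] 121
(283, 227) [0.64802563 0.09460343 0.08538445]
(381, 226) [ 0.63910736 -0.11361933  0.10597133]
(235, 285) [0.53342558 0.20484471 0.03158641]
(451, 246) [ 0.60773318 -0.27517493  0.03477348]
```

View pics/crop.png

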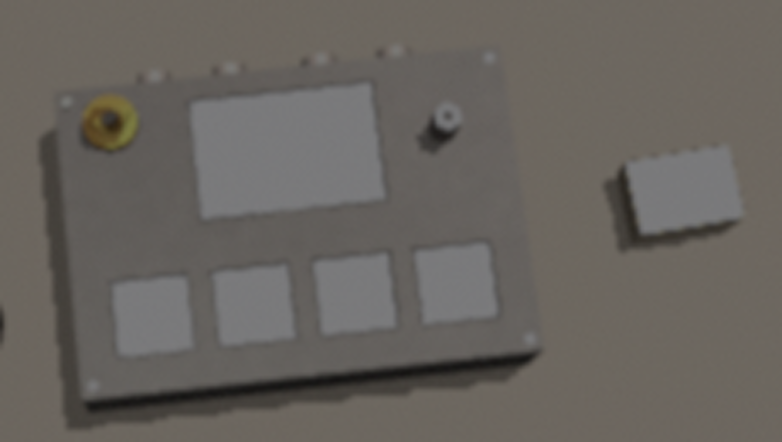

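The enlarged crop confirms four plates in a row and the hatch behind them, with nothing near the plates. There is a canister near the start pose, so I'll check heights there and compute the plate positions.

```bash
python3 - <<'E'
from h import *
c=np.load("top0.npz"); s=np.load("side0.npz")
for p in [(5,425),(20,400),(48,420),(25,455),(5,465)]: print("top",p,deproj(c,*p).round(3))
for p in [(68,115),(62,90),(75,160),(75,50),(40,85),(22,80),(20,20)]: print("side",p,deproj(s,*p).round(3))
b=[(383.64,273.04),(353.83,276.16),(324.11,279.43),(294.32,282.73)]
P=np.array([deproj(c,*p,zplane=.07)[:2] for p in b]); print(P.round(4))
ey=P[3]-P[0]; yaw=np.arctan2(-ey[0],ey[1]); print("yaw",yaw,np.linalg.norm(ey)/3)
# side camera check
R=cv2.Rodrigues(s["rvec"])[0]
for p in P: print(cv2.projectPoints(np.array([[*p,.07]]),s["rvec"],s["tvec"],s["K"],None)[0].ravel())
tp=np.array([.203,.617,.221]); a=np.radians(161.794)
X=np.array([np.cos(a),np.sin(a)]);Y=np.array([np.sin(a),-np.cos(a)])
for p in P: d=p-tp[:2]; print((d@X/.08).round(3),(d@Y/.08).round(3))
E
```

```text
top (5, 425) [0.258 0.618 0.161]
top (20, 400) [0.302 0.602 0.144]
top (48, 420) [0.26  0.581 0.064]
top (25, 455) [0.198 0.598 0.114]
top (5, 465) [0.208 0.523 0.334]
side (68, 115) [0.257 0.602 0.163]
side (62, 90) [0.256 0.657 0.2  ]
side (75, 160) [0.251 0.58  0.069]
side (75, 50) [0.321 1.379 0.093]
side (40, 85) [0.197 1.257 0.03 ]
side (22, 80) [0.187 0.564 0.258]
side (20, 20) [0.21  0.563 0.368]
[[ 0.5445 -0.1183]
 [ 0.5395 -0.0543]
 [ 0.5341  0.0093]
 [ 0.5287  0.073 ]]
yaw 0.08278025759553087 0.06399321638365511
[326.637459   321.50423038]
[306.82360261 297.07985449]
[288.80847054 275.1615662 ]
[272.41163196 255.25027155]
-6.927 -7.397
-6.617 -6.658
-6.305 -5.923
-5.991 -5.187
```

The small canister's handle reaches about z 0.20 beside the tool, so I'll lift first, then travel to plate 4.

```bash
python3 -m creep '{"translation":[[0,0,-0.3],[0,0,-0.3],[-0.5,-0.43,0],[-0.5,-0.43,0],[-0.5,-0.43,0]],"turn":[[0,0,0],[0,0,0],[0,0,0],[0,0,0],[0,0,0]],"grip":[1,1,1,0.5,0]}'
python3 -m creep '{"translation":[[-0.5,-0.43,0],[-0.5,-0.43,0],[-0.5,-0.43,0],[-0.5,-0.43,0],[-0.5,-0.43,0]],"turn":[[0,0,0],[0,0,0],[0,0,0],[0,0,0],[0,0,0]],"grip":[0,0,0,0,0]}'
python3 -m creep '{"translation":[[-0.5,-0.43,0],[-0.5,-0.43,0.3],[-0.5,-0.43,0.4],[-0.4,-0.43,0.4],[0,0,0.2]],"turn":[[0,0,0],[0,0,0],[0,0,0],[0,0,0],[0,0,0]],"grip":[0,0,0,0,0]}'
```

```text
time_s: 0.72
tool_pos: [0.2855, 0.4803, 0.2701]
tool_rot: [-180.0, 0.0, 161.8]
force: [0.3, -0.4, 1.1]
grip_width: 0.0738
grasp_force: 0.0
time_s: 1.35
tool_pos: [0.4216, 0.2543, 0.2703]
tool_rot: [-180.0, -0.0, 161.8]
force: [0.4, 0.2, -0.6]
grip_width: 0.0249
grasp_force: 0.0
time_s: 1.98
tool_pos: [0.5225, 0.0728, 0.1645]
tool_rot: [-179.8, -0.1, 161.4]
force: [0.7, 0.6, 0.4]
grip_width: 0.0007
grasp_force: 0.0
```

```bash
python3 -m creep '{"translation":[[0,0,0.2],[0,0,0.2],[0,0,0],[0,0,0],[0,0,0]],"turn":[[0,0,-0.043],[0,0,-0.043],[0,0,-0.042],[0,0,0],[0,0,0]],"grip":[0,0,0,0,0]}'; python3 - <<'E'
from cell import env
o=env.get_obs();print(o["qpos"],o["tool_pos"],o["force"])
E
```

```text
time_s: 2.6
tool_pos: [0.5225, 0.0785, 0.1348]
tool_rot: [180.0, 0.0, -175.2]
force: [0.5, 0.2, -0.3]
grip_width: 0.0004
grasp_force: 0.0
[-33.91736752   7.26527153  24.25774884 107.64275299  -3.28983348
  65.73883706  86.27713798] [0.52252326 0.07851875 0.13476709] [ 0.46871361  0.24342658 -0.26713175]
```

```bash
python3 -m creep '{"translation":[[-0.071,-0.075,0.2],[0,0,0.3],[0,0,0.2],[0,0,0],[0,0,0]],"turn":[[0,0,0],[0,0,0],[0,0,0],[0,0,0],[0,0,0]],"grip":[0,0,0,0,0]}'; python3 -m creep '{"translation":[[0,0,0.04],[0,0,0.02],[0,0,0.015],[0,0,0],[0,0,0]],"turn":[[0,0,0],[0,0,0],[0,0,0],[0,0,0],[0,0,0]],"grip":[0,0,0,0,0]}'
```

```text
time_s: 3.22
tool_pos: [0.5292, 0.0723, 0.079]
tool_rot: [180.0, 0.0, -175.2]
force: [-0.2, -0.1, -0.2]
grip_width: 0.0005
grasp_force: 0.0
time_s: 3.85
tool_pos: [0.5287, 0.0724, 0.0726]
tool_rot: [180.0, 0.0, -175.2]
force: [0.1, 0.7, 0.1]
grip_width: 0.0002
grasp_force: 0.0
```

```bash
for i in 1; do python3 -m creep '{"translation":[[0,0,0.013],[0,0,0.013],[0,0,0],[0,0,0]],"turn":[[0,0,0],[0,0,0],[0,0,0],[0,0,0]],"grip":[0,0,0,0]}'; done; python3 -m creep '{"translation":[[0,0,0.013],[0,0,0],[0,0,0]],"turn":[[0,0,0],[0,0,0],[0,0,0]],"grip":[0,0,0]}';  python3 -m creep '{"translation":[[0,0,0.013],[0,0,0],[0,0,0]],"turn":[[0,0,0],[0,0,0],[0,0,0]],"grip":[0,0,0]}'
```

```text
time_s: 4.35
tool_pos: [0.5287, 0.0724, 0.0705]
tool_rot: [180.0, 0.0, -175.2]
force: [0.2, -0.9, 0.1]
grip_width: 0.0007
grasp_force: 0.0
time_s: 4.72
tool_pos: [0.5288, 0.0724, 0.0699]
tool_rot: [180.0, 0.0, -175.2]
force: [-1.2, -0.4, 5.2]
grip_width: 0.0005
grasp_force: 2.7
time_s: 5.1
tool_pos: [0.5289, 0.0724, 0.0699]
tool_rot: [180.0, 0.0, -175.2]
force: [-4.7, 0.3, 11.8]
grip_width: 0.0004
grasp_force: 6.1
```

Plate 4 is rigid: it stops at z 0.0699 and the force climbs to 12 N. Plate 3 is next.

```bash
python3 -m creep '{"translation":[[0,0,-0.15],[0,-0.4,0],[0,-0.4,0],[0,0,0.08],[0,0,0]],"turn":[[0,0,0],[0,0,0],[0,0,0],[0,0,0],[0,0,0]],"grip":[0,0,0,0,0]}';  python3 -m creep '{"translation":[[0,0,0.025],[0,0,0.02],[0,0,0],[0,0,0]],"turn":[[0,0,0],[0,0,0],[0,0,0],[0,0,0]],"grip":[0,0,0,0]}';  python3 -m creep '{"translation":[[0,0,0.013],[0,0,0.013],[0,0,0],[0,0,0]],"turn":[[0,0,0],[0,0,0],[0,0,0],[0,0,0]],"grip":[0,0,0,0]}'
```

```text
time_s: 5.72
tool_pos: [0.5336, 0.0093, 0.0734]
tool_rot: [180.0, -0.1, -175.2]
force: [-0.8, 0.9, -0.1]
grip_width: 0.0009
grasp_force: 0.0
time_s: 6.22
tool_pos: [0.5341, 0.0088, 0.0705]
tool_rot: [180.0, 0.0, -175.2]
force: [0.4, -0.3, 0.3]
grip_width: 0.0006
grasp_force: 0.0
time_s: 6.72
tool_pos: [0.5343, 0.0087, 0.0699]
tool_rot: [179.9, 0.0, -175.2]
force: [-4.3, -0.2, 10.7]
grip_width: 0.0004
grasp_force: 5.4
```

Plate 3 is rigid too (z 0.0699, 10.7 N). On to plate 2.

```bash
python3 -m creep '{"translation":[[0,0,-0.15],[0,-0.4,0],[0,-0.4,0],[0,0,0.08],[0,0,0]],"turn":[[0,0,0],[0,0,0],[0,0,0],[0,0,0],[0,0,0]],"grip":[0,0,0,0,0]}';  python3 -m creep '{"translation":[[0,0,0.025],[0,0,0.02],[0,0,0],[0,0,0]],"turn":[[0,0,0],[0,0,0],[0,0,0],[0,0,0]],"grip":[0,0,0,0]}';  python3 -m creep '{"translation":[[0,0,0.013],[0,0,0.013],[0,0,0],[0,0,0]],"turn":[[0,0,0],[0,0,0],[0,0,0],[0,0,0]],"grip":[0,0,0,0]}'
```

```text
time_s: 7.35
tool_pos: [0.539, -0.0545, 0.0735]
tool_rot: [180.0, -0.1, -175.2]
force: [-0.3, -0.2, -0.2]
grip_width: 0.0004
grasp_force: 0.0
time_s: 7.85
tool_pos: [0.5395, -0.055, 0.0704]
tool_rot: [180.0, 0.0, -175.1]
force: [-0.4, 0.4, -0.4]
grip_width: 0.0005
grasp_force: 0.0
time_s: 8.35
tool_pos: [0.5397, -0.0551, 0.0699]
tool_rot: [179.9, 0.0, -175.2]
force: [-3.7, -0.1, 10.9]
grip_width: 0.0002
grasp_force: 5.7
```

Plate 2 is rigid as well, which leaves plate 1.

```bash
python3 -m creep '{"translation":[[0,0,-0.15],[0,-0.4,0],[0,-0.4,0],[0,0,0.08],[0,0,0]],"turn":[[0,0,0],[0,0,0],[0,0,0],[0,0,0],[0,0,0]],"grip":[0,0,0,0,0]}';  python3 -m creep '{"translation":[[0,0,0.025],[0,0,0.02],[0,0,0],[0,0,0]],"turn":[[0,0,0],[0,0,0],[0,0,0],[0,0,0]],"grip":[0,0,0,0]}';  python3 -m creep '{"translation":[[0,0,0.013],[0,0,0.013],[0,0,0],[0,0,0]],"turn":[[0,0,0],[0,0,0],[0,0,0],[0,0,0]],"grip":[0,0,0,0]}'
```

```text
time_s: 8.98
tool_pos: [0.5444, -0.1182, 0.0733]
tool_rot: [180.0, -0.1, -175.2]
force: [-0.3, 0.6, 0.2]
grip_width: 0.0001
grasp_force: 0.0
time_s: 9.48
tool_pos: [0.5449, -0.1188, 0.0703]
tool_rot: [180.0, 0.0, -175.1]
force: [1.1, -0.4, 0.8]
grip_width: 0.0005
grasp_force: 0.0
time_s: 9.98
tool_pos: [0.545, -0.1189, 0.0684]
tool_rot: [180.0, 0.0, -175.2]
force: [-1.7, 1.1, 3.3]
grip_width: 0.0004
grasp_force: 1.7
```

Plate 1 gives: z is 0.0684 at only 3 N. I'll press it in.

```bash
python3 -m creep '{"translation":[[0,0,0.013],[0,0,0.013],[0,0,0.013],[0,0,0],[0,0,0]],"turn":[[0,0,0],[0,0,0],[0,0,0],[0,0,0],[0,0,0]],"grip":[0,0,0,0,0]}';  python3 -m creep '{"translation":[[0,0,0.013],[0,0,0.01],[0,0,0],[0,0,0],[0,0,0]],"turn":[[0,0,0],[0,0,0],[0,0,0],[0,0,0],[0,0,0]],"grip":[0,0,0,0,0]}'
python3 - <<'E'
from cell import env; from h import *
c=env.read_camera("side"); cv2.imwrite("pics/side1.png",c["frame"][:,:,::-1])
E
```

```text
time_s: 10.6
tool_pos: [0.545, -0.1189, 0.0651]
tool_rot: [180.0, 0.0, -175.2]
force: [-0.5, 1.5, 5.1]
grip_width: 0.0005
grasp_force: 2.2
time_s: 11.22
tool_pos: [0.5451, -0.1189, 0.0648]
tool_rot: [179.9, 0.0, -175.2]
force: [-3.7, 2.1, 15.8]
grip_width: 0.0007
grasp_force: 7.4
```

View pics/side1.png

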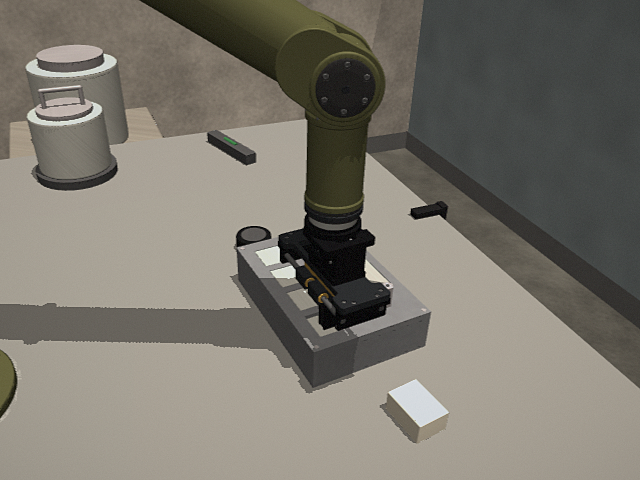

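The plate is fully in, about 5 mm, with the fingers hard against its stop. The hand hides the hatch in this view, so I'll lift straight up, back off and look.

```bash
python3 -m creep '{"translation":[[0,0,-0.05],[0,0,-0.2],[0,0,-0.5],[0,0,-0.6],[0,0,-0.5]],"turn":[[0,0,0],[0,0,0],[0,0,0],[0,0,0],[0,0,0]],"grip":[0,0,0,0,0]}';  python3 -m creep '{"translation":[[0.4,-0.3,0],[0.4,-0.5,0],[0,-0.5,0],[0,-0.5,0],[0,0,0]],"turn":[[0,0,0],[0,0,0],[0,0,0],[0,0,0],[0,0,0]],"grip":[0,0,0,0,0]}'
python3 -m creep '{"translation":[[0,-0.4,0],[0,-0.4,0],[0,0,0],[0,0,0],[0,0,0]],"turn":[[0,0,0],[0,0,0],[0,0,0],[0,0,0],[0,0,0]],"grip":[0,0,0,0,0]}'
python3 - <<'E'
from cell import env; from h import *
c=env.read_camera("side"); cv2.imwrite("pics/side2.png",c["frame"][:,:,::-1])
c=env.read_camera("top"); cv2.imwrite("pics/top2.png",c["frame"][:,:,::-1])
for p in [(334,222),(334,235),(334,250),(283,227),(381,226),(235,285),(451,246)]: print(p,deproj(c,*p).round(4))
E
```

```text
time_s: 11.9
tool_pos: [0.5448, -0.1195, 0.2133]
tool_rot: [-180.0, 0.0, -175.2]
force: [-0.1, -0.2, 0.1]
grip_width: 0.0005
grasp_force: 0.0
time_s: 12.52
tool_pos: [0.4917, -0.2719, 0.2115]
tool_rot: [-179.9, -0.1, -175.5]
force: [0.1, -0.2, 0.3]
grip_width: 0.0003
grasp_force: 0.0
time_s: 13.15
tool_pos: [0.4991, -0.3299, 0.2111]
tool_rot: [179.9, 0.0, -175.0]
force: [0.6, -0.2, -0.5]
grip_width: 0.0005
grasp_force: 0.0
(334, 222) [ 0.6587 -0.0158  0.0761]
(334, 235) [ 0.6254 -0.0142  0.0933]
(334, 250) [ 0.6036 -0.0148  0.0438]
(283, 227) [0.6471 0.0944 0.0887]
(381, 226) [ 0.6394 -0.1137  0.105 ]
(235, 285) [0.5337 0.2051 0.0299]
(451, 246) [ 0.6079 -0.2753  0.0341]
```

View pics/side2.png

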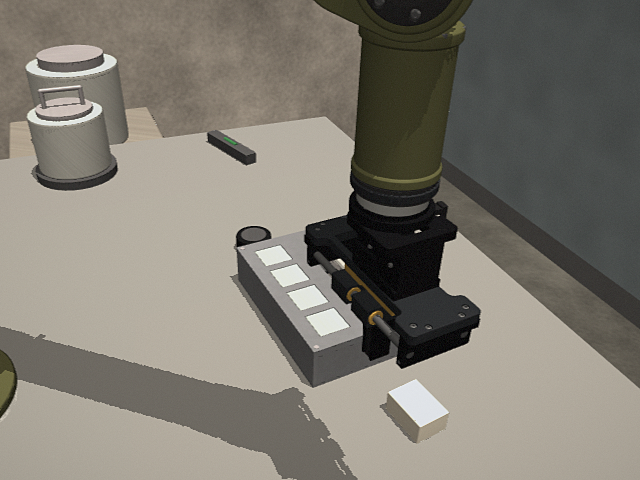

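View pics/top2.png

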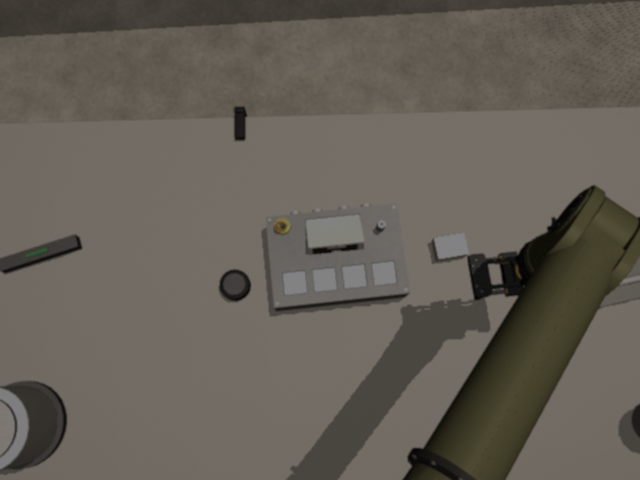

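The top view shows the hatch raised, with its near edge at about (334,247) above the dark compartment. Its slope is about 27° (0.45 rad), so it is fully open. The foot, standoff, puck and block are where they were, and the hand is clear of everything.

```bash
python3 -c "
from cell import env
print(env.sign_off())"
```

```text
the job is handed in; nothing more can be done
None
```

Job handed in: plate 1 was the catch; I pressed it fully in, the hatch stands fully open, the hand is clear of everything, and the foot, standoff, puck and block did not move.

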